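# Snap a mandrel into its bench clips and locate it on the stop

### The job

Set the wooden-gripped mandrel up in the bench holder: press it level into both spring clips, a little short of the end stop, until both ends have snapped fully down. Then, with it still in the clips, slide it along until it bears on the rubber tip of the end stop with a light push of about 5 N, and let go so that it stays there. Be gentle: never force the clips or the stop, and leave the tape roll, dropper bottle and tin where they are.

Things in the scene. Friction and masses are not known exactly. Their poses are not given: they have to be found in the camera images.
- mandrel: Loose mandrel, 140 mm long, 150 to 300 g, lying level. Origin at its middle (12 mm above the bench as it lies), y along it, z up. Square maple grip 24 x 24 x 56 mm (y -28 to 28), brass collars 21 mm wide to y = +-31, then octagonal brass ends 14 mm across flats (long edges chamfered 45 degrees) to y = +-70, last 3 mm tapered. Both ends alike: either way round is right.
- holder: Bench holder, fixed: grey plate 84 (x) x 200 (y) x 6 mm, origin under the plate's centre at bench height, z up. A spring clip stands at y = +50 and at y = -50 mm, each a dark saddle (top 10 mm wide in x, 12 mm long, z = 29 mm) between two bright sprung jaws 10 mm wide in y, mirrored in x. The end stop is at the +y end.
- seat (a point): Fixed point of the holder, axes as the holder's: where the mandrel's axis lies when fully snapped in, halfway between the clips, 36 mm above the bench and 7 mm above the saddle tops. The mandrel slides along y through this point once seated, with 1 to 6 N of friction. With its middle 6 mm to -y of this point it is well clear of the stop.
- stop: End stop on the holder: blue post 26 x 10 x 42 mm, origin on the plate (6 mm above the bench) at holder y = 91 mm. Its adjusting screw has a black rubber tip 11 mm across, pointing to -y at the height of the seated mandrel's axis. It hardly gives: the push at the wrist, over the clips' friction, rises by some 2 to 5 N per mm moved on. About 5 N is right, 10 N too much.
- stop_nominal (a point): Fixed point on the stop, 76 mm to +y of the seat point: where the rubber tip's face is with the screw at mid-setting. The true face is up to 5 mm nearer or farther along y, as the last user left the screw. This point does not follow the screw: the contact has to be felt.
- tape_roll: Roll of yellow tape, 69 mm across, 19 mm high, loose, lying flat; bystander. Origin under its centre.
- oil_bottle: Small white dropper bottle, 29 mm across, 87 mm high, loose, standing; bystander. Origin under its centre.
- pad_tin: Open round tin, 64 mm across, 21 mm high, loose; bystander. Origin under its centre.
- clip_far (a point): Point on the clip at y = +50 mm (the other is alike), between the jaw noses, 43 mm above the bench. Round noses of 3 mm radius, 6 mm apart at rest; lips above flare to 24 mm apart at 53 mm. The mandrel touches them with its axis at 51 mm; jaws are widest from 46 to 40 mm, then snap over it. Both clips together take 8 to 16 N, then pull it down.

How it is judged:
On the way, in this order (a step that is already met when the one before it is completed fails the run):
1. the mandrel is snapped fully down into both clips (axis within 1.5 mm of the seat height and 2 mm sideways, level and in line within 0.04 rad) (z of mandrel in the frame of seat between -0.003 and 0.0015 m and x of mandrel in the frame of seat between -0.002 and 0.002 m and angle between the y axis of mandrel and the y axis of holder, either way round below 0.04 rad), for 0.2 s.
2. still seated in the clips, it bears on the stop with more than 2 N (z of mandrel in the frame of seat below 0.002 m and angle between the y axis of mandrel and the y axis of holder, either way round below 0.04 rad and contact force between mandrel and stop above 2 N), for 0.1 s.
At the end, for the whole second after the job is handed in: The mandrel lies snapped down in both clips (axis within 1.5 mm above the seat height, 2 mm sideways, 0.04 rad in line), its end within 6.5 mm of the stop's mid-setting face along the holder (the true rubber face is up to 5 mm from it), released and at rest (all of step 1 and y of mandrel in the frame of seat between -0.0005 and 0.0125 m and linear speed of mandrel below 0.01 m/s); the robot touches nothing.
It fails at once if the mandrel is forced on the holder (clips, saddles or stop) with more than 32 N in all (contact force between mandrel and holder above 32 N).
It fails at once if the mandrel is pressed on the stop with more than 10 N (contact force between mandrel and stop above 10 N).
It fails at once if the tape roll is moved more than 20 mm (distance of tape_roll from where it was at the start of the episode above 0.02 m).
It fails at once if the dropper bottle is moved more than 20 mm (distance of oil_bottle from where it was at the start of the episode above 0.02 m).
It fails at once if the tin is moved more than 20 mm (distance of pad_tin from where it was at the start of the episode above 0.02 m).
It also fails if it takes over 70 s, if anything falls off the work surface, if the arm or the gripper's body presses on something with over 40 N, if the wrist force passes 120 N, or if a joint passes its speed limit or range.

### The arm

A 7-joint arm with a two-finger parallel gripper is mounted at the origin on a cart in front of the work surface, level with it; the furniture and walls round the work are solid. World frame = base frame: x ahead of the robot, y to its left, z up, the work surface at z = 0. Lengths are in m, angles in rad, forces in N, time in s.
With the tool pointing down it reaches from about 0.4 to 0.85 m from the base axis. Payload 10.4 kg.
Tool frame: the origin (TCP) lies between the finger pads; the fingertips stand 8 mm ahead of it and the grasp point (between the pads) lies 11 mm behind it (manip.tips_ahead is the distance from the TCP to the fingertips, in m); z points along the fingers, y is the line along which they close (so a half turn about z gives the same grasp; the last joint's range is limited). The gripper opens to 87 mm and grips with 3 to 60 N. Pads are 19 mm wide; open, the fingers measure 117 mm over their backs; the gripper's body (75 mm by 190 mm) begins 51 mm behind the grasp point.
Start: joints at [1.266, 0.332, -0.065, 1.46, 0.022, 1.35, -0.088], TCP at [0.174, -0.6, 0.231] pointing down, gripper open.
Joint ranges: [-2.6, 2.6], [-0.5, 2.12], [-1.47, 1.34], [0.16, 2.42], [-1.27, 4.41], [0.06, 2.06], [-2.6, 2.6]. Speed limits (rad/s): [2.22, 2.22, 2.79, 2.79, 3.14, 3.14, 3.14].

### API

Orientations are given as a rotation vector (axis times angle).
In Python, from cell import status, imaging, job_done, manip gives the robot as it stands.
- The arm moves only by the shell command python3 -m jog 'ROWS' [FORCE]. ROWS is a JSON object whose one key "rows" holds a list of rows, each a list of 7 numbers: the opening, from 0 (shut) to 1 (fully open), then the shift along the tool's x, y, z in units of 60 mm (1.0 is 60 mm), then the turn, a rotation vector about the tool's x, y, z in units of 6 degrees (1.0 is 6 degrees). A call has 1 to 5 rows; each row shifts and turns the commanded pose from where the row before left it, along the tool's axes as they then stand; what a row does not reach is not made up. A row lasts 1/8 s, in which the tool goes at most 62.5 mm and 10.7 degrees, less where a joint would pass 70% of its speed; a pose out of reach is approached as far as the arm can. A call is refused whole if a number of a shift passes 1 or a number of a turn 1, either way. A call with a gripper value outside its range is refused whole. The fingers move at their own pace and stop on an object; FORCE is the grip in N (left out, the last holds). Time passes only in rows, so rows that do not move let the fingers close. It gives the time, the measured TCP pose, the force, the opening and the grip force at its end, in the units of the state.
- status.state(): the state, without advancing time (a new reading comes with each control period).
- imaging.read_camera(name): name is "side" or "top" or "wrist"; returns a dict with "image" (420x560x3 uint8, red, green, blue), "camera_matrix" (3x3 intrinsics, pixels), "distortion" ([k1, k2, p1, p2, k3] as OpenCV has them; the pictures are not rectified), "xyz" and "attitude" of the camera in the world. Camera axes: x right, y down, z forward; pixel columns grow to the right and rows downward; lengths in m; the calibration is good to about 2 mm. A picture is of the moment at which its call begins. There is no depth.
- job_done(): hands the job in; it is judged then, once.
The state is a dict: "t": time; "qpos": joint angles; "qvel": joint speeds; "joint_torque": joint torques, N m; "position": TCP position; "tcp_rot": TCP orientation; "ft_force": force on the tool from outside, world axes, zero at the start; "moment": the same for the moment, N m; "finger_gap": finger opening in m; "grip_force": force on a finger pad.
Only numpy, scipy, OpenCV 4.12 (cv2) and the standard library are available. Lean on these libraries where they do the work, as an engineer would, in place of code of your own. Each camera call takes 0.05 s, during which the arm holds its last target. There are 200 camera calls.

## Working session

There is one attempt and no reset: what is moved stays moved. The work goes in short steps, Python scripts to look and compute and a shell command to move; the robot and the scene stay as the last step left them, time stands still between calls to the robot, and variables do not carry over. Pictures are saved under pics/ and viewed, at most 10 in all, crops included, and the job is handed in when it is done.

```bash
ls; mkdir -p pics; python3 - <<'E'
from cell import status, imaging, manip
import cv2,numpy as np
print(status.state()); print(manip.tips_ahead)
for n in ("top","side"):
    c=imaging.read_camera(n); cv2.imwrite(f"pics/{n}0.png",c["image"][:,:,::-1])
    print(n,c["camera_matrix"],c["distortion"],c["xyz"],c["attitude"])
E
```

```text
pics
{'t': 0.0, 'qpos': array([ 1.26638161,  0.33288549, -0.06475086,  1.46094793,  0.02162189,
        1.34991629, -0.08851657]), 'qvel': array([ 0.00032393, -0.00071783,  0.00221112, -0.00014697,  0.00059001,
       -0.00132799, -0.00071486]), 'joint_torque': array([ 9.29881111e-06, -6.23253679e+01,  2.46242451e-02, -3.89898491e+01,
       -6.12919056e-02,  3.97297984e-02,  1.58205298e-04]), 'position': array([ 0.17372082, -0.59996933,  0.22974241]), 'tcp_rot': array([-3.10902410e+00, -4.41098060e-01,  4.35523692e-04]), 'ft_force': array([-0.01888384, -0.61889343,  0.7796334 ]), 'moment': array([-0.04168632,  0.00276817, -0.00153249]), 'grip_force': 0.0, 'finger_gap': 0.0867875132679581}
0.008
top [[462.71423823   0.         277.7714099 ]
 [  0.         462.71423823 209.04166022]
 [  0.           0.           1.        ]] [-0.04322991  0.          0.          0.          0.        ] [ 0.51843402 -0.03205615  1.12715851] [-2.17106167  2.18601269 -0.12197155]
side [[430.09216646   0.         274.12682257]
 [  0.         430.09216646 213.4130151 ]
 [  0.           0.           1.        ]] [-0.01536921  0.          0.          0.          0.        ] [ 0.30611049 -0.64337484  0.6824447 ] [-2.27231325  0.47429391 -0.22644472]
```

View pics/top0.png

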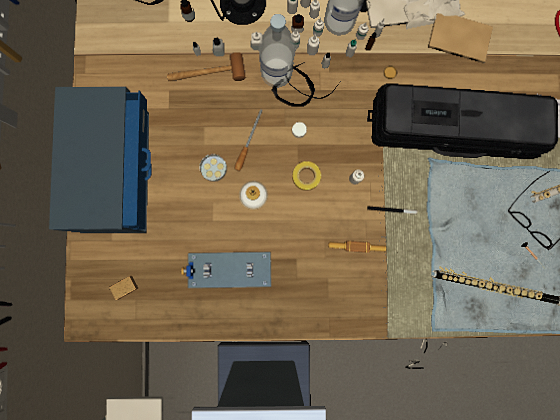

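View pics/side0.png

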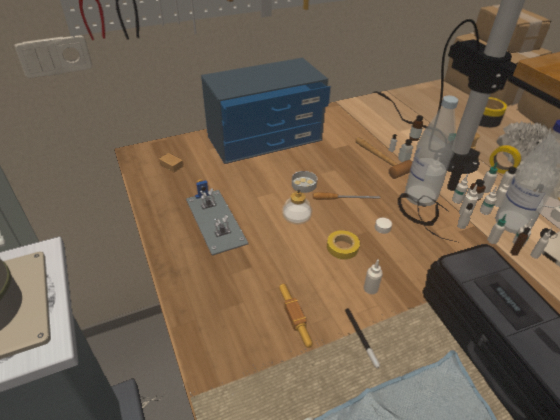

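The top view shows the mandrel near (358,246) and the holder near (230,270), with the blue stop at its left end (+y). The tape is at (306,175), the bottle at (358,176) and the tin at (213,168), all away from the path. Next I'll zoom in for measuring.

```bash
cat > h.py <<'E'
import numpy as np,cv2
from scipy.spatial.transform import Rotation as R
def ray(c,uv,z):
    p=cv2.undistortPoints(np.array(uv,float).reshape(-1,1,2),c["camera_matrix"],c["distortion"]).reshape(-1,2)
    d=np.c_[p,np.ones(len(p))]@R.from_rotvec(c["attitude"]).as_matrix().T
    o=np.array(c["xyz"]); return o+d*((z-o[2])/d[:,2])[:,None]
def proj(c,P):
    Rm=R.from_rotvec(c["attitude"]).as_matrix().T
    return cv2.projectPoints(np.array(P,float).reshape(-1,1,3),cv2.Rodrigues(Rm)[0],-Rm@np.array(c["xyz"]),c["camera_matrix"],c["distortion"])[0].reshape(-1,2)
E
python3 - <<'E'
import cv2,numpy as np
t=cv2.imread("pics/top0.png");s=cv2.imread("pics/side0.png")
a=cv2.resize(t[245:295,175:280],None,fx=5,fy=5,interpolation=cv2.INTER_CUBIC) #525x250
b=cv2.resize(t[230:262,322:394],None,fx=5,fy=5,interpolation=cv2.INTER_CUBIC)#360x160
c=cv2.resize(s[175:255,180:250],None,fx=4,fy=4,interpolation=cv2.INTER_CUBIC)#280x320
d=cv2.resize(s[280:350,270:320],None,fx=4,fy=4,interpolation=cv2.INTER_CUBIC)#200x280
o=np.zeros((580,800,3),np.uint8)
o[:250,:525]=a;o[260:420,:360]=b;o[260:580,370:650]=c;o[260:540,600-0:800]=d
cv2.imwrite("pics/z.png",o)
E
```

```text
(no output)
```

View pics/z.png

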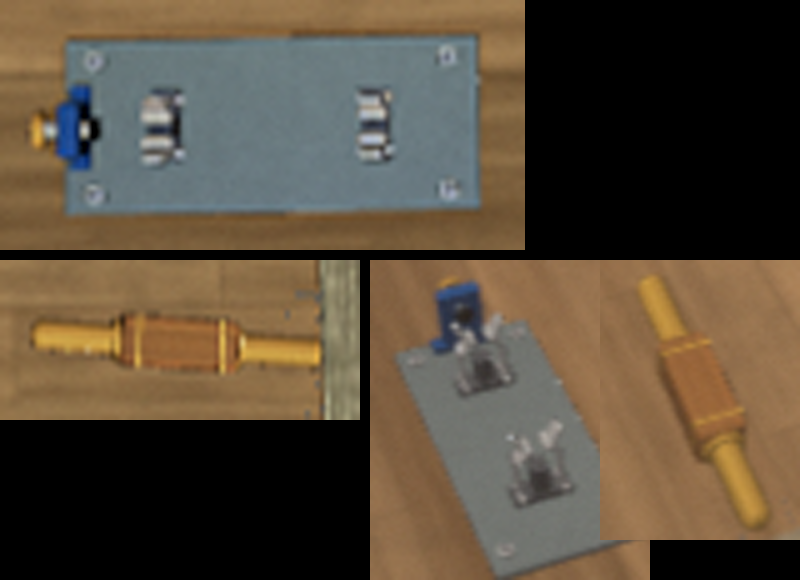

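The zoom gives plate corners at crop pixels (66,38), (479,35), (480,208) and (67,213), and mandrel ends at (32,77) and (321,92) in its crop. I'll convert these to world positions and check them against the known sizes.

```bash
cat > m.py <<'E'
from cell import imaging,status
from h import *
c=imaging.read_camera("top"); s=imaging.read_camera("side")
cv=lambda p,o,f: (np.array(p)+.5)/f-.5+np.array(o)
pl=ray(c,cv([[66,38],[479,35],[480,208],[67,213]],[175,245],5),.006)
print("plate",pl.round(4),[np.linalg.norm(pl[i]-pl[(i+1)%4]).round(4) for i in range(4)])
ctr=pl.mean(0); d=(pl[0]+pl[3]-pl[1]-pl[2]);hy=np.arctan2(-d[0],d[1]);print("holder c",ctr,"yaw",hy)
m=ray(c,cv([[32,77],[321,92]],[322,230],5),.012); d=m[0]-m[1]
print("mandrel",m.round(4),np.linalg.norm(d),"c",m.mean(0),"yaw",np.arctan2(-d[0],d[1]))
g=ray(c,cv([[122,57],[240,62],[236,112],[118,105]],[322,230],5),.020);print("grip c",g.mean(0))
# side check
ms=ray(s,cv([[650-600,280-260],[758-600,522-260]],[270,280],4),.012);print("side mandrel",ms.round(4),ms.mean(0))
# clip jaw tops in top view
k=ray(c,cv([[162,127],[374,125]],[175,245],5),.045);print("clips",k,np.linalg.norm(k[0]-k[1]))
Rz=lambda a:np.array([[np.cos(a),-np.sin(a),0],[np.sin(a),np.cos(a),0],[0,0,1]])
H=lambda p:Rz(hy)@np.array(p)+ctr*[1,1,0]
ps=[H([x,y,.006]) for x in(-.042,.042) for y in (-.1,.1)]
# side refine: overlay
im=s["image"][:,:,::-1].copy()
im=cv2.resize(im[175:345,170:330],None,fx=4,fy=4,interpolation=cv2.INTER_CUBIC)[:600]
def dots(P,col):
    for q in proj(s,P):
        cv2.circle(im,tuple(((q-[170,175]+.5)*4-.5).round().astype(int).tolist()),2,col,-1)
dots(ps,(0,0,255)); dots([H([0,y,.029]) for y in(-.056,-.044,.044,.056)],(0,255,0)); dots([H([x,y,.053]) for y in(-.05,.05) for x in (-.012,.012)],(255,0,255))
dots(m,(255,255,0)); dots([H([x,.091,.048]) for x in (-.013,.013)],(0,255,255))
cv2.imwrite("pics/ov.png",im)
E
python3 m.py
```

```text
plate [[ 0.5244  0.1687  0.006 ]
 [ 0.5245 -0.0304  0.006 ]
 [ 0.4418 -0.0304  0.006 ]
 [ 0.4409  0.1675  0.006 ]] [np.float64(0.1991), np.float64(0.0827), np.float64(0.1979), np.float64(0.0836)]
holder c [0.48291601 0.06882853 0.006     ] yaw 0.002768085090122739
mandrel [[ 0.5393 -0.1693  0.012 ]
 [ 0.5309 -0.3093  0.012 ]] 0.14025336894105847 c [ 0.53506305 -0.23928543  0.012     ] yaw -0.06002650155128543
grip c [ 0.53520178 -0.23889447  0.02      ]
side mandrel [[ 0.5421 -0.1705  0.012 ]
 [ 0.53   -0.309   0.012 ]] [ 0.5360489  -0.23977292  0.012     ]
clips [[0.48280503 0.11679583 0.045     ]
 [0.48305545 0.01848096 0.045     ]] 0.09831518972163214
```

View pics/ov.png

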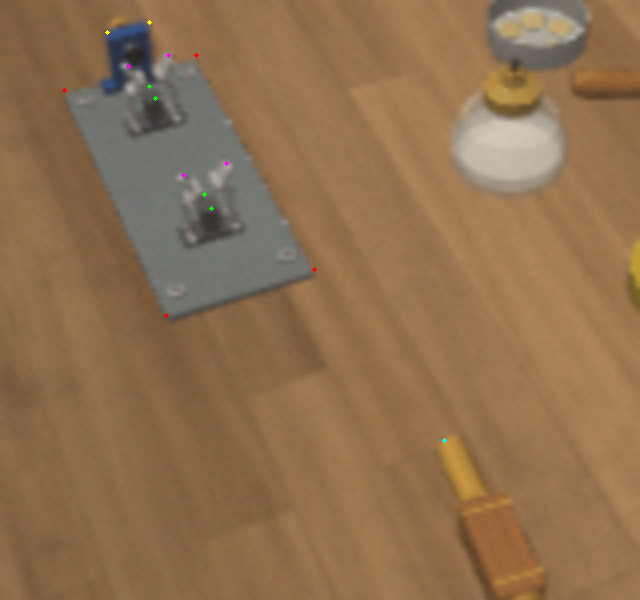

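The overlay agrees with the holder plate and clips to about 2 mm, and the sizes check out: plate 199 x 83 mm, mandrel 140 mm. First move: turn the tool by +70° of yaw, then go above the mandrel.

```bash
python3 -m jog '{"rows":[[1,0,0,0,0,0,-1],[1,0,0,0,0,0,-1],[1,0,0,0,0,0,-1],[1,0,0,0,0,0,-1],[1,0,0,0,0,0,-1]]}' >/dev/null && python3 -m jog '{"rows":[[1,0,0,0,0,0,-1],[1,0,0,0,0,0,-1],[1,0,0,0,0,0,-1],[1,0,0,0,0,0,-1],[1,0,0,0,0,0,-1]]}' >/dev/null && python3 -m jog '{"rows":[[1,0,0,0,0,0,-1],[1,0,0,0,0,0,-0.74],[1,0.45,0.4,0,0,0,0],[1,0.45,0.4,0,0,0,0],[1,0.45,0.4,0,0,0,0]]}' && python3 -m jog '{"rows":[[1,0.45,0.4,0,0,0,0],[1,0.45,0.4,0,0,0,0],[1,0.45,0.4,0,0,0,0],[1,0.45,0.4,0,0,0,0],[1,0.45,0.4,0,0,0,0]]}'
cat > st.py <<'E'
from cell import status
from h import *
import sys
s=status.state(); M=R.from_rotvec(s["tcp_rot"]).as_matrix()
print("t",round(s["t"],2),"p",s["position"].round(4),"yawx",np.degrees(np.arctan2(M[1,0],M[0,0])).round(2),"z",M[:,2].round(4),"F",s["ft_force"].round(2),"gap",round(s["finger_gap"],4),"grip",round(s["grip_force"],1),"M",s["moment"].round(2))
if len(sys.argv)>3: print("units to goal",(M.T@(np.array(sys.argv[1:4],float)-s["position"])/.06).round(3))
E
python3 st.py 0.535 -0.239 0.1
```

```text
t: 2.08
position: [0.2512, -0.5229, 0.2304]
tcp_rot: [-2.287, -2.154, -0.0]
ft_force: [0.4, -0.8, 0.5]
finger_gap: 0.0872
grip_force: 0.0
t: 2.7
position: [0.379, -0.3952, 0.2305]
tcp_rot: [2.287, 2.154, -0.0]
ft_force: [0.2, 0.4, -0.0]
finger_gap: 0.0872
grip_force: 0.0
t 2.7 p [ 0.379  -0.3952  0.2305] yawx 86.58 z [-1.e-04 -1.e-04 -1.e+00] F [ 0.22  0.37 -0.04] gap 0.0872 grip 0.0 M [-0.06 -0.11  0.  ]
units to goal [2.755 2.44  2.175]
```

```bash
python3 -m jog '{"rows":[[1,0.46,0.41,0.2,0,0,0],[1,0.46,0.41,0.2,0,0,0],[1,0.46,0.41,0.2,0,0,0],[1,0.46,0.41,0.3,0,0,0],[1,0.46,0.41,0.3,0,0,0]]}' >/dev/null && python3 -m jog '{"rows":[[1,0.45,0.39,0.3,0,0,0],[1,0,0,0.3,0,0,0],[1,0,0,0,0,0,0]]}'>/dev/null
python3 st.py 0.535 -0.239 0.012
python3 - <<'E'
from cell import imaging
from h import *
c=imaging.read_camera("wrist");cv2.imwrite("pics/w1.png",c["image"][:,:,::-1])
print(c["xyz"],c["attitude"])
E
```

```text
t 3.7 p [ 0.533  -0.2405  0.121 ] yawx 86.57 z [-2.9e-03  8.0e-04 -1.0e+00] F [ 0.17 -0.19  0.27] gap 0.0869 grip 0.0 M [-0.05 -0.08 -0.01]
units to goal [0.026 0.038 1.816]
[ 0.53901599 -0.16153772  0.27554202] [ 2.85240363 -0.08446772 -0.01539977]
```

View pics/w1.png

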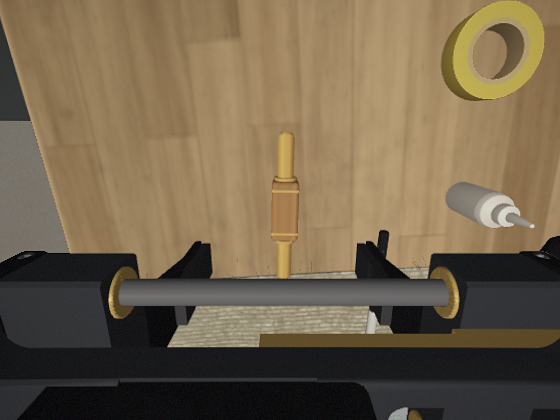

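The wrist view shows the mandrel between the fingers, running from (286,132) to about (284,275), with the grip at rows 180–240 and columns 272–299.

```bash
python3 - <<'E'
from cell import imaging
from h import *
c=imaging.read_camera("wrist")
a=ray(c,[[286,134],[284,270]],.019);d=a[0]-a[1];print(a,np.degrees(np.arctan2(-d[0],d[1])))
g=ray(c,[[273,180],[298,180],[271,238],[299,238]],.024);print(g,g.mean(0))
im=c["image"].astype(int); 
for r in (140,150,160,170,190,200,210,220,230,250,260):
    x=im[r,255:315]; sat=x[:,0]-x[:,2]; k=np.where(sat>80)[0]+255; print(r,k.min() if len(k) else 0,k.max() if len(k) else 0, ray(c,[[ (k.min()+k.max())/2,r]],.016).round(4) if len(k) else '')
E
python3 st.py
```

```text
[[ 0.54082833 -0.17140992  0.019     ]
 [ 0.5314813  -0.29915317  0.019     ]] -4.184903446728621
[[ 0.52727715 -0.20919799  0.024     ]
 [ 0.54897382 -0.21050973  0.024     ]
 [ 0.52162573 -0.26308977  0.024     ]
 [ 0.54739151 -0.26464354  0.024     ]] [ 0.53631705 -0.23686026  0.024     ]
140 278 291 [[ 0.5393 -0.1764  0.016 ]]
150 277 291 [[ 0.5383 -0.1849  0.016 ]]
160 277 291 [[ 0.5378 -0.1935  0.016 ]]
170 277 291 [[ 0.5373 -0.2023  0.016 ]]
190 271 298 [[ 0.5367 -0.2205  0.016 ]]
200 272 296 [[ 0.5356 -0.2298  0.016 ]]
210 272 295 [[ 0.5346 -0.2393  0.016 ]]
220 271 295 [[ 0.5336 -0.249   0.016 ]]
230 272 295 [[ 0.5334 -0.2589  0.016 ]]
250 276 289 [[ 0.5312 -0.2793  0.016 ]]
260 276 288 [[ 0.5301 -0.2899  0.016 ]]
t 3.8 p [ 0.5337 -0.2415  0.1229] yawx 86.49 z [-2.e-04 -6.e-04 -1.e+00] F [ 0.22 -0.61 -0.12] gap 0.0871 grip 0.0 M [ 0.01 -0.08 -0.02]
```

```bash
python3 -m jog '{"rows":[[1,0.05,0.02,0.4,0,0,0.07],[1,0,0,0.5,0,0,0],[1,0,0,0.5,0,0,0],[1,0,0,0.3,0,0,0],[1,0,0,0.13,0,0,0]]}' >/dev/null && python3 -m jog '{"rows":[[1,0,0,0,0,0,0],[1,0,0,0,0,0,0]]}'>/dev/null;python3 st.py 0.535 -0.2385 0.013
```

```text
t 4.67 p [ 0.5364 -0.2376  0.0138] yawx 86.16 z [ 1.5e-03 -8.0e-04 -1.0e+00] F [0.97 0.4  0.56] gap 0.0872 grip 0.0 M [-0.02 -0.14  0.02]
units to goal [-0.017 -0.022  0.014]
```

```bash
python3 -m jog '{"rows":[[0.5,0,0,0,0,0,0],[0.3,0,0,0,0,0,0],[0.15,0,0,0,0,0,0],[0.1,0,0,0,0,0,0],[0,0,0,0,0,0,0]]}' 50 >/dev/null && python3 -m jog '{"rows":[[0,0,0,0,0,0,0],[0,0,0,0,0,0,0],[0,0,0,0,0,0,0]]}'>/dev/null;python3 st.py && python3 -m jog '{"rows":[[0,0,0,-0.3,0,0,0],[0,0,0,-0.5,0,0,0],[0,0,0,-0.5,0,0,0],[0,0,0,-0.3,0,0,0],[0,0,0,0,0,0,0]]}'>/dev/null;python3 st.py 0.483 0.0628 0.11
```

```text
t 5.67 p [ 0.5355 -0.2373  0.0127] yawx 86.16 z [-4.e-04 -1.e-04 -1.e+00] F [-0.73  0.41  0.38] gap 0.0236 grip 50.0 M [ 0.02  0.25 -0.03]
t 6.3 p [ 0.5364 -0.2376  0.1102] yawx 86.16 z [ 0.0023 -0.0013 -1.    ] F [ 0.65 -0.02 -2.75] gap 0.023 grip 50.0 M [-0.04 -0.05  0.03]
units to goal [ 4.935 -1.224 -0.005]
```

Grasp holds (gap 23 mm, about 0.28 kg lifted). Now aligning and carrying it over the holder.

```bash
python3 -m jog '{"rows":[[0,0,0,0,0,0,-0.67],[0,0.5,-0.1,0,0,0,0],[0,0.6,-0.15,0,0,0,0],[0,0.6,-0.15,0,0,0,0],[0,0.6,-0.15,0,0,0,0]]}' >/dev/null && python3 -m jog '{"rows":[[0,0.6,-0.1,0,0,0,0],[0,0.6,-0.1,0,0,0,0],[0,0.6,-0.1,0,0,0,0],[0,0.5,-0.05,0,0,0,0],[0,0.35,0,0,0,0,0]]}'>/dev/null && python3 -m jog '{"rows":[[0,0,0,0,0,0,0],[0,0,0,0,0,0,0]]}'>/dev/null;python3 st.py 0.483 0.0625 0.11
python3 - <<'E'
from cell import imaging
from h import *
c=imaging.read_camera("wrist");cv2.imwrite("pics/w2.png",c["image"][:,:,::-1])
t=imaging.read_camera("side")["image"][:,:,::-1]
cv2.imwrite("pics/s2.png",cv2.resize(t[130:280,150:300],None,fx=4,fy=4,interpolation=cv2.INTER_CUBIC))
E
```

```text
t 7.8 p [0.4803 0.0587 0.108 ] yawx 90.16 z [-1.2e-03 -4.0e-04 -1.0e+00] F [ 0.21 -0.   -1.94] gap 0.0236 grip 50.0 M [-0.1  -0.11  0.  ]
units to goal [ 0.064  0.044 -0.033]
```

View pics/w2.png

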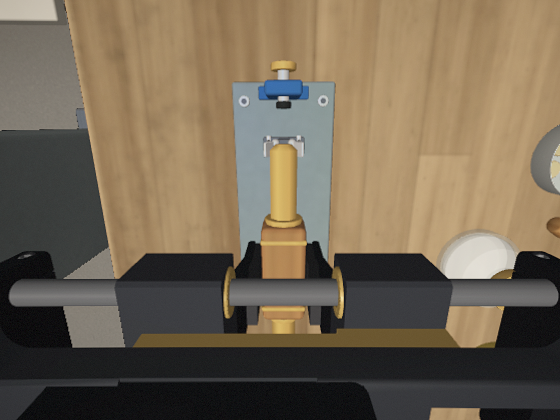

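The wrist view shows the mandrel axis at about column 283.5 and the stop tip at (283,104). The plate's far edge spans columns 233–334, so it is nearly in line. Quantifying this next.

```bash
python3 - <<'E'
from cell import imaging,status
from h import *
c=imaging.read_camera("wrist"); im=c["image"].astype(int)
P=[]
for r in range(160,212,6):
    x=im[r,255:315]; k=np.where(x[:,0]-x[:,2]>60)[0]+255
    P.append([(k.min()+k.max())/2,r])
m=ray(c,P,.1075); f=np.polyfit(m[:,1],m[:,0],1); print("mandrel x(y)",f, "x at y=.06",np.polyval(f,.06)); print(P[0],P[-1])
Q=[]
for r in list(range(100,130,4))+list(range(170,230,6)):
    x=im[r]; msk=(x[:,2]-x[:,0]>-10)&(x.sum(1)>200); k=np.where(msk[215:350])[0]+215
    Q.append([k.min(),r]);Q.append([k.max(),r])
q=ray(c,Q,.006).reshape(-1,2,3); print((q[:,1]-q[:,0])[:,0].round(4)); mid=q.mean(1)
f2=np.polyfit(mid[:,1],mid[:,0],1);print("holder",f2,"x at .0688",np.polyval(f2,.0688),mid[:,0].round(4))
tip=ray(c,[[283.5,105]],.036);end=ray(c,[[283.5,143]],.1075);far=ray(c,[[283.5,82]],.006);clip=ray(c,[[283.5,138]],.05)
print("tip",tip,"end",end,"far edge",far,"clip",clip)
E
python3 st.py
```

```text
mandrel x(y) [-0.00457607  0.48186956] x at y=.06 0.4815949944544611
[np.float64(283.0), 160] [np.float64(283.0), 208]
[0.0818 0.0822 0.0825 0.0819 0.0814 0.0817 0.082  0.0823 0.0822 0.0819
 0.0815 0.0819 0.0815 0.082  0.0825 0.0812 0.0817 0.0822]
holder [-0.007326    0.48224572] x at .0688 0.48174169181911486 [0.4812 0.4812 0.4812 0.4808 0.4813 0.4813 0.4813 0.4813 0.4813 0.4818
 0.4814 0.4814 0.4818 0.4818 0.4819 0.4819 0.4819 0.4819]
tip [[0.48163064 0.14991629 0.036     ]] end [[0.48163158 0.12762427 0.1075    ]] far edge [[0.4816075 0.1689549 0.006    ]] clip [[0.48167359 0.12732012 0.05      ]]
t 7.95 p [0.4807 0.0585 0.1084] yawx 90.1 z [-5.e-04 -3.e-04 -1.e+00] F [-0.25 -0.49 -2.59] gap 0.0236 grip 50.0 M [-0.01 -0.13 -0.03]
```

```bash
python3 -m jog '{"rows":[[0,0.075,0,0.2,0,0,0],[0,0,0,0.3,0,0,0],[0,0,0,0.2,0,0,0],[0,0,0,0.1,0,0,0],[0,0,0,0,0,0,0]]}' >/dev/null; python3 st.py; python3 - <<'E'
from cell import imaging,status
from h import *
c=imaging.read_camera("wrist"); im=c["image"].astype(int)
P=[]
for r in range(160,212,6):
    x=im[r,255:315]; k=np.where(x[:,0]-x[:,2]>60)[0]+255
    P.append([(k.min()+k.max())/2,r])
m=ray(c,P,.0585); f=np.polyfit(m[:,1],m[:,0],1); print("mandrel x(y)",f, "x at y=.06",np.polyval(f,.06)); print(P[0],P[-1])
o=c["image"][:,:,::-1][30:230,180:390]
s=imaging.read_camera("side")["image"][:,:,::-1][150:270,170:270]
z=np.zeros((600,800,3),np.uint8);z[:400,:420]=cv2.resize(o,None,fx=2,fy=2,interpolation=cv2.INTER_CUBIC)
z[:444,425:795]=cv2.resize(s,None,fx=3.7,fy=3.7,interpolation=cv2.INTER_CUBIC)[:444,:370]
cv2.imwrite("pics/w3.png",z)
E
```

```text
t 8.57 p [0.4805 0.0641 0.0603] yawx 90.2 z [-9.e-04  1.e-04 -1.e+00] F [ 0.06 -0.45 -2.15] gap 0.0236 grip 50.0 M [-0.05 -0.08  0.  ]
mandrel x(y) [-0.00617843  0.48187204] x at y=.06 0.4815013302484953
[np.float64(283.0), 160] [np.float64(283.0), 208]
```

View pics/w3.png

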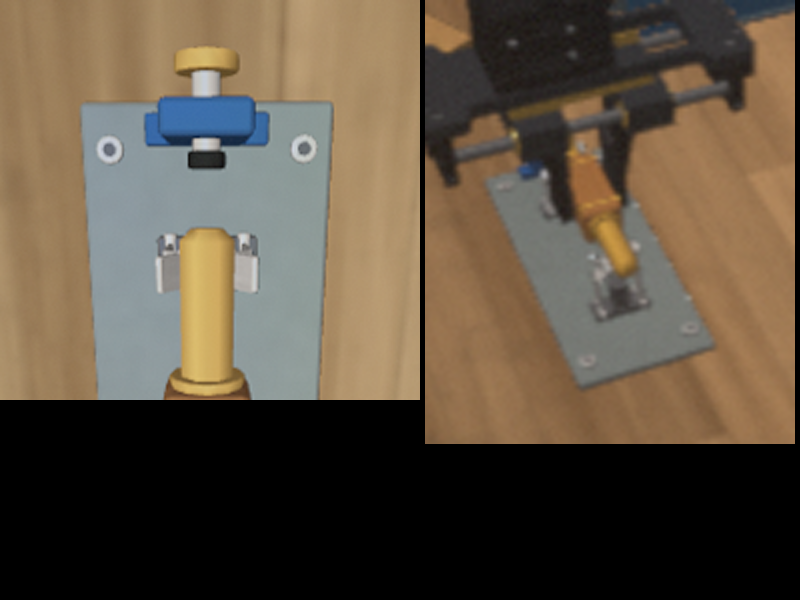

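Alignment is good: mandrel axis at crop column 207, rubber tip 206, jaws symmetric at 158–258. Now pressing down in small steps while watching the force.

```bash
python3 -m jog '{"rows":[[0,0,0,0.07,0,0,0],[0,0,0,0.05,0,0,0],[0,0,0,0,0,0,0]]}' >/dev/null; python3 st.py; for i in 1; do python3 -m jog '{"rows":[[0,0,0,0.03,0,0,0],[0,0,0,0,0,0,0]]}' >/dev/null; python3 st.py; python3 -m jog '{"rows":[[0,0,0,0.03,0,0,0],[0,0,0,0,0,0,0]]}' >/dev/null; python3 st.py; python3 -m jog '{"rows":[[0,0,0,0.03,0,0,0],[0,0,0,0,0,0,0]]}' >/dev/null; python3 st.py; done
```

```text
t 9.05 p [0.4806 0.064  0.0533] yawx 90.19 z [-3.e-04 -0.e+00 -1.e+00] F [-0.61  0.38 -3.13] gap 0.0238 grip 50.0 M [-0.03 -0.07 -0.06]
t 9.3 p [0.4808 0.0641 0.0518] yawx 90.2 z [ 2.e-04 -1.e-04 -1.e+00] F [ 0.29 -0.15 -1.72] gap 0.0231 grip 50.0 M [ 0.06 -0.07  0.08]
t 9.55 p [0.4815 0.0643 0.0507] yawx 90.19 z [ 0.0017 -0.     -1.    ] F [-0.64 -0.28  4.23] gap 0.0235 grip 50.0 M [-0.04  0.09  0.05]
t 9.8 p [0.4823 0.0644 0.0494] yawx 90.18 z [ 3.2e-03  2.0e-04 -1.0e+00] F [0.68 0.94 8.25] gap 0.0237 grip 50.0 M [ 0.07 -0.15  0.01]
```

```bash
python3 -m jog '{"rows":[[0,0,0,0.03,0,0,0],[0,0,0,0,0,0,0]]}' >/dev/null; python3 st.py; python3 -m jog '{"rows":[[0,0,0,0.03,0,0,0],[0,0,0,0,0,0,0]]}' >/dev/null; python3 st.py
```

```text
t 10.05 p [0.4808 0.0641 0.0463] yawx 90.19 z [ 2.e-04  1.e-04 -1.e+00] F [ 0.49  1.03 -1.39] gap 0.0234 grip 50.0 M [ 0.15 -0.12  0.01]
t 10.3 p [0.4805 0.064  0.0442] yawx 90.19 z [-5.e-04 -1.e-04 -1.e+00] F [ 0.71  0.26 -2.77] gap 0.0235 grip 50.0 M [ 0.02 -0.17  0.04]
```

```bash
python3 -m jog '{"rows":[[0,0,0,0.03,0,0,0],[0,0,0,0.03,0,0,0],[0,0,0,0,0,0,0]]}' >/dev/null; python3 st.py; python3 -m jog '{"rows":[[0,0,0,0.03,0,0,0],[0,0,0,0,0,0,0]]}' >/dev/null; python3 st.py; python3 -m jog '{"rows":[[0,0,0,0.02,0,0,0],[0,0,0,0,0,0,0]]}' >/dev/null; python3 st.py
```

```text
t 10.68 p [0.4803 0.064  0.0405] yawx 90.19 z [-8.e-04 -1.e-04 -1.e+00] F [ 0.31  0.42 -5.25] gap 0.0236 grip 50.0 M [-0.01 -0.22  0.03]
t 10.93 p [0.4802 0.064  0.0387] yawx 90.19 z [-9.e-04 -1.e-04 -1.e+00] F [ 0.36 -0.56 -7.74] gap 0.0235 grip 50.0 M [ 0.02 -0.26  0.01]
t 11.18 p [0.4805 0.064  0.0377] yawx 90.18 z [-4.e-04 -1.e-04 -1.e+00] F [ 0.34 -0.1  -7.61] gap 0.0236 grip 50.0 M [-0.02 -0.21 -0.02]
```

Past the noses, with the clips now pulling down. Continuing gently until the saddles are felt.

```bash
python3 -m jog '{"rows":[[0,0,0,0.015,0,0,0],[0,0,0,0,0,0,0]]}' >/dev/null; python3 st.py; python3 -m jog '{"rows":[[0,0,0,0.012,0,0,0],[0,0,0,0,0,0,0]]}' >/dev/null; python3 st.py
```

```text
t 11.43 p [0.4807 0.064  0.037 ] yawx 90.18 z [-0.e+00 -1.e-04 -1.e+00] F [ 0.15  0.13 -6.84] gap 0.0234 grip 50.0 M [-0.05 -0.17 -0.  ]
t 11.68 p [0.4808 0.0641 0.0366] yawx 90.18 z [ 2.e-04 -3.e-04 -1.e+00] F [-2.31 -0.94  2.38] gap 0.0236 grip 50.0 M [-0.18  0.46 -0.04]
```

```bash
python3 -m jog '{"rows":[[0,0,0,0,0,0,0],[0,0,0,0,0,0,0]]}' >/dev/null; python3 st.py; python3 -m jog '{"rows":[[0,0,0,0.01,0,0,0],[0,0,0,0,0,0,0],[0,0,0,0,0,0,0]]}' >/dev/null; python3 st.py
```

```text
t 11.93 p [0.4808 0.0641 0.0366] yawx 90.19 z [ 2.e-04 -2.e-04 -1.e+00] F [-4.33 -0.48  5.4 ] gap 0.0236 grip 50.0 M [-0.24  0.79  0.04]
t 12.3 p [0.4808 0.0641 0.0365] yawx 90.19 z [ 1.e-04 -7.e-04 -1.e+00] F [-7.75 -1.52 14.5 ] gap 0.0233 grip 50.0 M [-0.38  1.67  0.08]
```

Seated on the saddles. I'll ease off, open slightly so it settles freely, read the force zero, and regrip to slide.

```bash
python3 -m jog '{"rows":[[0,0,0,-0.012,0,0,0],[0,0,0,0,0,0,0]]}' >/dev/null; python3 st.py; python3 -m jog '{"rows":[[0.4,0,0,0,0,0,0],[0.4,0,0,0,0,0,0],[0.4,0,0,0,0,0,0],[0.4,0,0,0,0,0,0]]}' >/dev/null; python3 st.py
python3 - <<'E'
from cell import imaging
from h import *
c=imaging.read_camera("wrist")["image"][:,:,::-1]
s=imaging.read_camera("side")["image"][:,:,::-1][150:270,170:270]
z=np.zeros((460,800,3),np.uint8);z[:400,:420]=cv2.resize(c[30:230,180:390],None,fx=2,fy=2,interpolation=cv2.INTER_CUBIC)
z[:444,425:795]=cv2.resize(s,None,fx=3.7,fy=3.7,interpolation=cv2.INTER_CUBIC)[:444,:370]
cv2.imwrite("pics/w4.png",z)
E
```

```text
t 12.55 p [0.4808 0.0641 0.0366] yawx 90.18 z [ 2.e-04 -1.e-04 -1.e+00] F [-3.93 -0.19  5.72] gap 0.0237 grip 50.0 M [-0.18  0.66  0.04]
t 13.05 p [0.4808 0.0641 0.0364] yawx 90.18 z [ 2.e-04  1.e-04 -1.e+00] F [-0.85 -0.03  0.6 ] gap 0.0347 grip 0.0 M [-0.05 -0.15 -0.01]
```

View pics/w4.png

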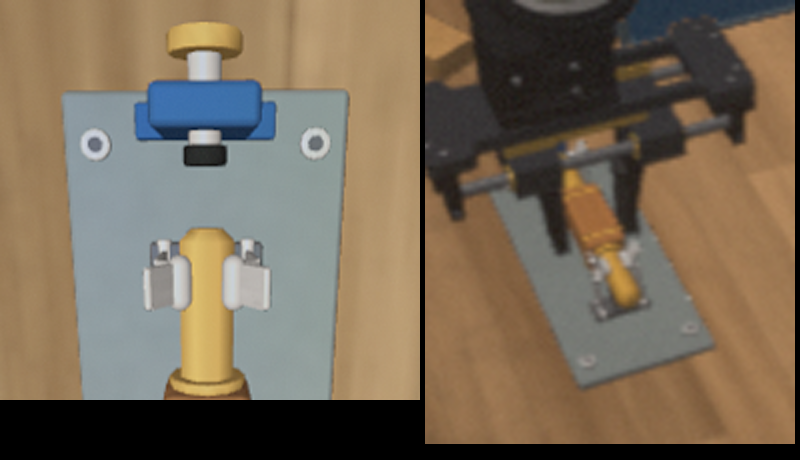

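Both clips have snapped over the mandrel: the noses sit on its shoulders, symmetric at columns 180 and 233 in the crop. There is roughly a 15 mm gap to the rubber tip. Regripping and sliding.

```bash
python3 - <<'E'
from cell import imaging
from h import *
c=imaging.read_camera("wrist")
print(ray(c,[[282.5,112.5],[282.5,105],[282.5,144]],.036),ray(c,[[282.5,112.5],[282.5,105],[282.5,144]],.043))
E
python3 -m jog '{"rows":[[0,0,0,0,0,0,0],[0,0,0,0,0,0,0],[0,0,0,0,0,0,0]]}' 30 >/dev/null; python3 st.py; python3 -m jog '{"rows":[[0,0.017,0,0,0,0,0],[0,0.017,0,0,0,0,0],[0,0,0,0,0,0,0]]}' >/dev/null; python3 st.py;  python3 -m jog '{"rows":[[0,0.017,0,0,0,0,0],[0,0.017,0,0,0,0,0],[0,0,0,0,0,0,0]]}' >/dev/null; python3 st.py
```

```text
[[0.48114419 0.14815149 0.036     ]
 [0.48113415 0.15167872 0.036     ]
 [0.48118801 0.13277555 0.036     ]] [[0.481157   0.14793197 0.043     ]
 [0.48114742 0.15129982 0.043     ]
 [0.48119885 0.1332508  0.043     ]]
t 13.57 p [0.4808 0.064  0.0365] yawx 90.18 z [ 1.e-04 -1.e-04 -1.e+00] F [0.67 0.17 0.03] gap 0.0238 grip 30.0 M [-0.05 -0.17  0.05]
t 13.95 p [0.4808 0.0646 0.0364] yawx 90.12 z [-2.0e-04 -1.9e-03 -1.0e+00] F [-0.62 -6.78  1.54] gap 0.0235 grip 30.0 M [-1.25 -0.13 -0.02]
t 14.32 p [0.4808 0.0666 0.0364] yawx 90.12 z [-2.0e-04 -1.9e-03 -1.0e+00] F [-0.55 -5.76  1.43] gap 0.0238 grip 30.0 M [-1.3  -0.09 -0.05]
```

```bash
python3 -m jog '{"rows":[[0,0.012,0,0,0,0,0],[0,0.012,0,0,0,0,0],[0,0,0,0,0,0,0]]}' >/dev/null; python3 st.py;python3 -m jog '{"rows":[[0,0.012,0,0,0,0,0],[0,0.012,0,0,0,0,0],[0,0,0,0,0,0,0]]}' >/dev/null; python3 st.py; python3 -m jog '{"rows":[[0,0.012,0,0,0,0,0],[0,0.012,0,0,0,0,0],[0,0,0,0,0,0,0]]}' >/dev/null; python3 st.py
```

```text
t 14.7 p [0.4808 0.068  0.0364] yawx 90.11 z [-2.e-04 -2.e-03 -1.e+00] F [-0.3  -6.11  2.42] gap 0.0235 grip 30.0 M [-1.31 -0.06  0.01]
t 15.07 p [0.4808 0.0694 0.0364] yawx 90.11 z [-2.e-04 -2.e-03 -1.e+00] F [-0.69 -4.92  2.28] gap 0.0237 grip 30.0 M [-1.38 -0.06  0.01]
t 15.45 p [0.4808 0.0709 0.0364] yawx 90.11 z [-2.e-04 -2.e-03 -1.e+00] F [ 0.47 -6.69  1.47] gap 0.024 grip 30.0 M [-1.4  -0.09  0.  ]
```

```bash
python3 -m jog '{"rows":[[0,0.012,0,0,0,0,0],[0,0.008,0,0,0,0,0],[0,0,0,0,0,0,0]]}' >/dev/null; python3 st.py;python3 -m jog '{"rows":[[0,0.012,0,0,0,0,0],[0,0.008,0,0,0,0,0],[0,0,0,0,0,0,0]]}' >/dev/null; python3 st.py
```

```text
t 15.82 p [0.4808 0.072  0.0364] yawx 90.11 z [-2.e-04 -2.e-03 -1.e+00] F [ 0.45 -6.45  2.13] gap 0.024 grip 30.0 M [-1.42 -0.06  0.03]
t 16.2 p [0.4808 0.0732 0.0364] yawx 90.11 z [-2.e-04 -2.e-03 -1.e+00] F [ 0.24 -6.    1.53] gap 0.0241 grip 30.0 M [-1.36 -0.06 -0.01]
```

```bash
python3 -m jog '{"rows":[[0,0.01,0,0,0,0,0],[0,0.005,0,0,0,0,0],[0,0,0,0,0,0,0]]}' >/dev/null; python3 st.py;python3 -m jog '{"rows":[[0,0.01,0,0,0,0,0],[0,0.005,0,0,0,0,0],[0,0,0,0,0,0,0]]}' >/dev/null; python3 st.py
```

```text
t 16.57 p [0.4808 0.0741 0.0364] yawx 90.11 z [-2.0e-04 -2.1e-03 -1.0e+00] F [ 0.23 -6.41  1.6 ] gap 0.0236 grip 30.0 M [-1.46 -0.04  0.02]
t 16.95 p [0.4808 0.075  0.0364] yawx 90.11 z [-2.0e-04 -2.1e-03 -1.0e+00] F [-0.87 -7.86  1.48] gap 0.0238 grip 30.0 M [-1.39 -0.12  0.06]
```

```bash
python3 -m jog '{"rows":[[0,0.01,0,0,0,0,0],[0,0,0,0,0,0,0]]}' >/dev/null; python3 st.py;python3 -m jog '{"rows":[[0,0.01,0,0,0,0,0],[0,0,0,0,0,0,0]]}' >/dev/null; python3 st.py
```

```text
t 17.2 p [0.4808 0.0756 0.0364] yawx 90.11 z [-2.0e-04 -2.1e-03 -1.0e+00] F [-0.23 -7.02  2.62] gap 0.0236 grip 30.0 M [-1.38 -0.08  0.02]
t 17.45 p [0.4808 0.0762 0.0364] yawx 90.11 z [-2.e-04 -2.e-03 -1.e+00] F [-0.33 -6.02  2.28] gap 0.024 grip 30.0 M [-1.42 -0.08  0.02]
```

```bash
python3 -m jog '{"rows":[[0,0.01,0,0,0,0,0],[0,0,0,0,0,0,0]]}' >/dev/null; python3 st.py;python3 -m jog '{"rows":[[0,0.01,0,0,0,0,0],[0,0,0,0,0,0,0]]}' >/dev/null; python3 st.py
```

```text
t 17.7 p [0.4808 0.0768 0.0364] yawx 90.11 z [-2.0e-04 -2.1e-03 -1.0e+00] F [ 0.15 -6.73  2.75] gap 0.0237 grip 30.0 M [-1.41 -0.11  0.01]
t 17.95 p [0.4808 0.0774 0.0364] yawx 90.11 z [-1.0e-04 -2.1e-03 -1.0e+00] F [ 0.03 -6.83  1.73] gap 0.0238 grip 30.0 M [-1.4  -0.11  0.02]
```

```bash
python3 -m jog '{"rows":[[0,0.01,0,0,0,0,0],[0,0,0,0,0,0,0]]}' >/dev/null; python3 st.py;python3 -m jog '{"rows":[[0,0.01,0,0,0,0,0],[0,0,0,0,0,0,0]]}' >/dev/null; python3 st.py
```

```text
t 18.2 p [0.4808 0.078  0.0365] yawx 90.11 z [-1.0e-04 -2.1e-03 -1.0e+00] F [ 0.17 -6.39  2.31] gap 0.0236 grip 30.0 M [-1.4  -0.03 -0.01]
t 18.45 p [0.4808 0.0786 0.0364] yawx 90.11 z [-3.e-04 -2.e-03 -1.e+00] F [-0.28 -6.03  2.3 ] gap 0.0238 grip 30.0 M [-1.38 -0.12  0.02]
```

```bash
python3 -m jog '{"rows":[[0,0.01,0,0,0,0,0],[0,0,0,0,0,0,0]]}' >/dev/null; python3 st.py;python3 -m jog '{"rows":[[0,0.008,0,0,0,0,0],[0,0,0,0,0,0,0]]}' >/dev/null; python3 st.py
```

```text
t 18.7 p [0.4808 0.0792 0.0364] yawx 90.11 z [-2.0e-04 -2.1e-03 -1.0e+00] F [ 0.46 -5.2   1.81] gap 0.0235 grip 30.0 M [-1.42 -0.1  -0.  ]
t 18.95 p [0.4808 0.0793 0.0364] yawx 90.1 z [-3.0e-04 -2.5e-03 -1.0e+00] F [ 0.11 -8.19  2.14] gap 0.0241 grip 30.0 M [-1.66 -0.1   0.04]
```

```bash
python3 -m jog '{"rows":[[0,0.008,0,0,0,0,0],[0,0,0,0,0,0,0]]}' >/dev/null; python3 st.py
python3 - <<'E'
from cell import imaging
from h import *
c=imaging.read_camera("wrist")["image"][:,:,::-1]
cv2.imwrite("pics/w5.png",cv2.resize(c[60:200,210:360],None,fx=4,fy=4,interpolation=cv2.INTER_CUBIC))
E
```

```text
t 19.2 p [0.4808 0.0794 0.0364] yawx 90.08 z [-4.0e-04 -3.1e-03 -1.0e+00] F [-0.28 -9.31  3.04] gap 0.0239 grip 30.0 M [-1.95  0.02  0.06]
```

View pics/w5.png

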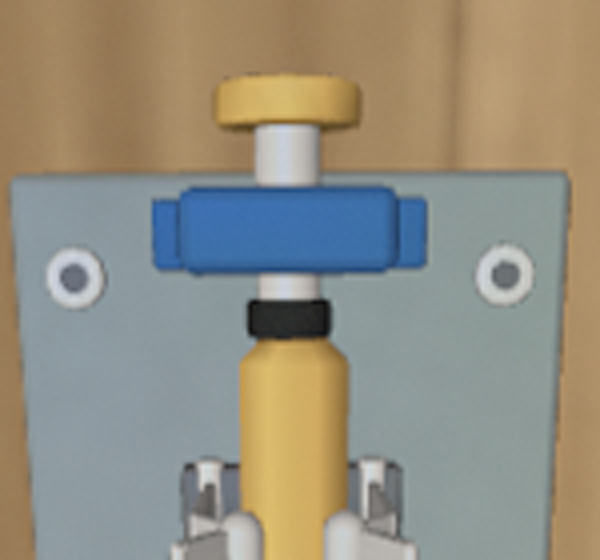

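The picture shows the mandrel's end on the black rubber tip at (288,338). The push is about 2.7 N over friction, so I'll add about 2 N.

```bash
python3 -m jog '{"rows":[[0,0.007,0,0,0,0,0],[0,0.005,0,0,0,0,0],[0,0,0,0,0,0,0],[0,0,0,0,0,0,0]]}' >/dev/null; python3 st.py; python3 -m jog '{"rows":[[0,0,0,0,0,0,0]]}' >/dev/null; python3 st.py
```

```text
t 19.75 p [0.4808 0.0794 0.0364] yawx 90.05 z [-5.e-04 -4.e-03 -1.e+00] F [ -1.15 -11.16   4.08] gap 0.0238 grip 30.0 M [-2.57  0.06  0.08]
t 19.88 p [0.4808 0.0794 0.0364] yawx 90.05 z [-6.e-04 -4.e-03 -1.e+00] F [ -0.65 -12.74   4.08] gap 0.0237 grip 30.0 M [-2.54  0.05  0.07]
```

Bearing with about 5.5 N. Releasing and lifting straight up.

```bash
python3 -m jog '{"rows":[[0.5,0,0,0,0,0,0],[0.5,0,0,0,0,0,0],[0.5,0,0,0,0,0,0],[0.5,0,0,0,0,0,0]]}' >/dev/null; python3 st.py; python3 -m jog '{"rows":[[0.5,0,0,-0.1,0,0,0],[0.5,0,0,-0.3,0,0,0],[0.5,0,0,-0.5,0,0,0],[0.5,0,0,-0.5,0,0,0],[0.5,0,0,-0.5,0,0,0]]}' >/dev/null;  python3 -m jog '{"rows":[[0.5,0,0,0,0,0,0],[0.5,0,0,0,0,0,0],[0.5,0,0,0,0,0,0]]}' >/dev/null; python3 st.py
python3 - <<'E'
from cell import imaging
from h import *
c=imaging.read_camera("wrist")["image"][:,:,::-1]
s=imaging.read_camera("side")["image"][:,:,::-1][150:270,170:270]
z=np.zeros((460,800,3),np.uint8);z[:440,:420]=cv2.resize(c[60:280,180:390],None,fx=2,fy=2,interpolation=cv2.INTER_CUBIC)
z[:444,425:795]=cv2.resize(s,None,fx=3.7,fy=3.7,interpolation=cv2.INTER_CUBIC)[:444,:370]
cv2.imwrite("pics/w6.png",z)
E
```

```text
t 20.38 p [0.4806 0.0828 0.0364] yawx 90.21 z [ 1.e-04  1.e-04 -1.e+00] F [-0.37  0.53  0.14] gap 0.0428 grip 0.0 M [-0.01 -0.07  0.02]
t 21.38 p [0.4802 0.0825 0.1499] yawx 90.19 z [-1.1e-03 -1.0e-04 -1.0e+00] F [ 0.14  0.27 -0.21] gap 0.0435 grip 0.0 M [-0.02 -0.14 -0.02]
```

View pics/w6.png

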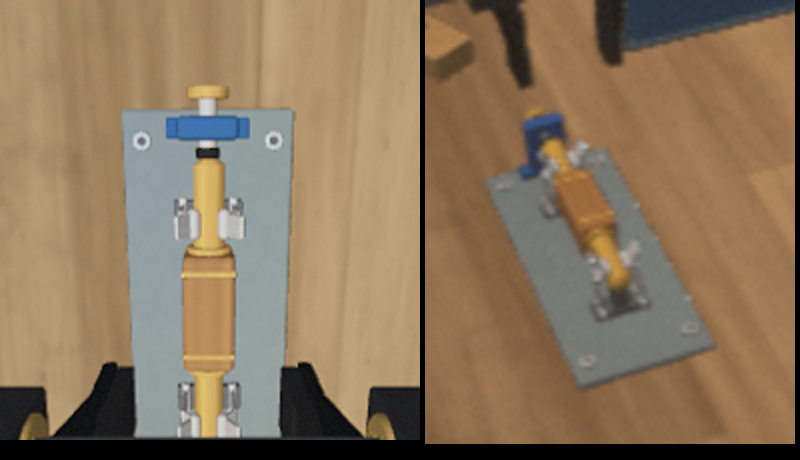

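The mandrel lies in both clips with its end on the rubber tip (207,157 in the crop), and the gripper is clear.

```bash
python3 -c "from cell import job_done; print(job_done())"
```

```text
the job is handed in; nothing more can be done
None
```

The job is handed in: the mandrel is snapped into both clips and was pushed onto the rubber tip with about 5.5 N, then released, and it stayed there in the last picture; no verdict came back.

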